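# Open the towel steamer's water filler

### The job

The towel steamer on the barber's counter needs its water filler opened: lift the orange tab to swing the blue flip-top hood right back so that it stays open, then unscrew the filler cap beneath it (counter-clockwise, by its orange bar) until you feel it come up against its stop. Be gentle: the hood and cap are thin plastic, so grip, push and pull lightly, and never wrench the cap on against its stop, because the brass neck it screws into must not turn. Let go, leaving hood open and cap fully backed off, and leave everything else on the counter where it is.

Things in the scene. Friction and masses are not known exactly. Their poses are not given: they have to be found in the camera images.
- steamer: fixed white towel steamer, 250 (x) x 320 (y) x 130 high mm; origin at the centre of its underside; its front (blue tank drawer) faces its -x. The filler lies on its flat top, its vertical axis 30 mm to -x of the steamer's centre
- flap (a joint): opening angle of the blue flip-top hood over the filler, 0 shut to 2.2 rad right back; grows as the orange tab rises. A stiff friction hinge (0.15 N m, about 2 N at the tab): it stays where it is left. The hood is a shell 84 long, 68 wide and 39 high mm, open underneath, its back sloping down to the hinge; shut, it wholly covers the cap
- flap_hinge (a point): middle of the hood's hinge axis, at the back foot of the hood, 50 mm to +x of the filler axis and 4 mm above the steamer's top; the axis lies along the steamer's y. This frame turns with the hood and has the steamer's axes when shut
- flap_tab (a point): centre of the orange tab that sticks out 22 mm from the front of the hood, near its top edge: 16 wide (along the hinge axis), 6 thick mm, its free end 11 mm beyond this point. When shut it lies 94 mm to -x of the hinge and 31 mm above it. It can be pinched across its 16 mm width. Same axes as flap_hinge
- cap_grip (a point): centre of the top edge of the filler cap's orange grip bar, on the cap's vertical axis. The bar is 36 long (this frame's x), 10 thick (y), 26.5 tall mm, on a blue disc 42 wide and 8 high mm. The cap turns stiffly (0.2 N m) and rises 1.5 mm per radian unscrewed (counter-clockwise from above) to a hard stop, 1.2 to 3 rad from the start, to be felt; it stays captive
- neck_mark (a point): black mark on the brass flange (52 mm diameter) around the foot of the cap, 23.5 mm from the filler axis, at any heading. The brass neck is only pressed in: a torque over about 0.4 N m on the cap at its stop turns it, which is a breakage
- scoop_cup: loose clear plastic cup on the steamer's top at its back left, 48 mm wide, 42 mm high; bystander
- spare_cap: loose spare filler cap, like the one on the steamer, lying on the counter to the robot's left, 42 mm wide; bystander
- tonic_bottle: loose amber bottle, 56 mm wide, 170 mm high, left of the steamer; bystander
- wax_jar: loose green jar, 68 mm wide, 50 mm high, right; bystander
- comb: loose black comb 170 mm long, lying on the right; bystander
- neck_brush: loose brush lying on the right; bystander
- mix_bowl: loose white bowl 120 mm wide, 55 mm high, far left; bystander

How it is judged:
By the outcome, as a careful person would: the job done as asked, in the order asked, and still so for the second after the job is handed in, with the robot touching nothing.
It also fails if it takes over 72 s, if anything falls off the work surface, if the arm or the gripper's body presses on something with over 40 N, if the wrist force passes 120 N, or if a joint passes its speed limit or range.

### The arm

A 6-joint arm with a two-finger parallel gripper is mounted at the origin on the work surface. World frame = base frame: x ahead of the robot, y to its left, z up, the work surface at z = 0. Lengths are in m, angles in rad, forces in N, time in s.
With the tool pointing down it reaches from about 0.425 to 0.95 m from the base axis. Payload 3.5 kg.
Tool frame: the origin (TCP) lies at the very end of the fingers, on their centre line; the grasp point (between the pads) lies 19 mm behind it; y points along the fingers, z is the direction in which the jaws open and shut, and the axes are right-handed (so a half turn about y gives the same grasp; the last joint's range is limited). The gripper opens to 85 mm and grips with 20 to 120 N. Pads are 22 mm wide; open, the fingers measure 114 mm over their backs; the gripper's body (76 mm by 85 mm) begins 54 mm behind the grasp point. The pads swing forward as they close: fully open they stand 13 mm farther back than shut.
Start: joints at [-1.479, 0.286, 1.577, -0, 1.279, -0.15], TCP at [0.162, -0.655, 0.231] pointing down, gripper open.
Joint ranges: [-2.77, 2.77], [-0.9, 2.22], [0.21, 2.48], [-1.53, 4.67], [0.24, 2.81], [-2.84, 2.84]. Speed limits (rad/s): [2.79, 2.79, 3.14, 3.14, 3.14, 3.14].

### API

Orientations are given as a rotation vector (axis times angle).
In Python, from rig import bot gives the robot as it stands.
- The arm moves only by the shell command python3 -m handwheel 'ROWS' [OPENING] [FORCE]. ROWS is JSON, a list of rows, each an object with "travel": the shift along the tool's x, y, z in units of 12 cm (1.0 is 12 cm), a list of three; "turn": the turn about the tool's y in units of 90 degrees (1.0 is 90 degrees). In form: [{"travel": [dx, dy, dz], "turn": turn}, ...]. A call has 1 to 8 rows; each row is the pose to reach, as a shift and turn from the pose commanded when the call began, along the tool's axes at that moment; what a row does not reach only later rows make up. A row lasts 1/8 s, in which the tool goes at most 62.5 mm and 10.7 degrees, less where a joint would pass 70% of its speed; a pose out of reach is approached as far as the arm can. A call with a number of a shift or a turn outside -1 to 1 is refused whole. A call with a gripper value outside its range is refused whole. OPENING is the finger opening in mm, from 0 to 85.4, set as the call begins (- or left out, the last holds). The fingers move at their own pace and stop on an object; FORCE is the grip in N (left out, the last holds). Time passes only in rows, so rows that repeat a pose let the fingers close. It gives the time, the measured TCP pose, the force and the opening at its end, in the units of the state.
- bot.observe(): the state, without advancing time (a new reading comes with each control period).
- bot.camera(name): name is "side" or "top"; returns the picture (384x512x3 uint8, blue, green, red); there is no depth.
- bot.get_calibration(name): a dict with "fx", "fy", "cx", "cy" (pixels), "position" and "attitude" of the camera in the world. Camera axes: x right, y up, looking along -z (the intrinsics and any distortion apply to the point x, -y, -z); pixel columns grow to the right and rows downward; lengths in m; the calibration is good to about 2 mm. A picture is of the moment at which its call begins. get_calibration takes no time and is no camera call.
- bot.job_done(): hands the job in, once; it reports no verdict.
Trained networks look in the newest picture that a camera, given by its name, has taken for a name from the list of things; names that differ only in an ending like _2 or _b are one class to them, and where a whole thing is asked for, a point or a joint stands for the part that bears it (a point fixed in the world has none). Each returns a list of dicts, best first, with "p" (0 to 1); they miss things now and then, are a little off and sometimes report something else, mostly with a low value. They report only what shows in the picture. A call takes as long as a camera call.
- bot.spot_in(query, camera): "extent" ([left, top, right, bottom] in pixels, round what is visible of it).
- bot.cut_out(query, camera): "pixels" (384x512 bool, what is visible of it) and "extent" ([left, top, right, bottom] in pixels, round what is visible of it).
The state is a dict: "t": time; "joints": joint angles; "joint_vel": joint speeds; "joint_torque": joint torques, N m; "ee_pos": TCP position; "tool_rot": TCP orientation; "ft_force": force on the tool from outside, world axes, zero at the start; "wrist_torque": the same for the moment, N m; "gripper_width": opening from 0.0 (shut) to 1.0 (fully open).
Only numpy, scipy, OpenCV 4.12 (cv2) and the standard library are available. Lean on these libraries where they do the work, as an engineer would, in place of code of your own. Each camera call takes 0.05 s, during which the arm holds its last target.

## Working session

There is one attempt and no reset: what is moved stays moved. The work goes in short steps, Python scripts to look and compute and a shell command to move; the robot and the scene stay as the last step left them, time stands still between calls to the robot, and variables do not carry over. Pictures are saved under pics/ and viewed, and the job is handed in when it is done.

```bash
ls; mkdir -p pics; python3 - <<'E'
from rig import bot
import cv2
s=bot.observe();print(s)
for n in("side","top"):
    cv2.imwrite(f"pics/{n}0.png",bot.camera(n));print(bot.get_calibration(n))
    for q in("steamer","flap","flap_tab","flap_hinge"):
        try:print(n,q,[(r['p'],r['extent']) for r in bot.spot_in(q,n)][:2])
        except Exception as e:print(q,e)
print(bot.observe()['t'])
E
```

```text
pics
{'t': 0.0, 'joints': array([-1.47901181e+00,  2.87194174e-01,  1.57819463e+00, -4.00313525e-05,
        1.27859615e+00, -1.50002736e-01]), 'joint_vel': array([-0.00032726,  0.0005127 , -0.0010026 ,  0.00073661, -0.00131651,
       -0.00077885]), 'joint_torque': array([-9.43709529e-04, -4.05977368e+01, -2.92627305e+01, -2.04109942e-04,
        5.85088841e-03, -1.55917828e-06]), 'ee_pos': array([ 0.16157672, -0.65469099,  0.22991863]), 'tool_rot': array([-0.2542454 ,  2.09548757, -2.09044353]), 'ft_force': array([-0.11602142, -0.17216603,  0.88202174]), 'wrist_torque': array([ 0.01906388, -0.04466414, -0.02753825]), 'gripper_width': 1.0019820999334568}
{'fx': 356.0771371228706, 'fy': 356.0771371228706, 'cx': 247.4322464568128, 'cy': 192.41475586656657, 'position': array([0.1880892 , 0.66307284, 0.87843459]), 'attitude': array([ 0.25724709, -1.05792238, -2.52898963])}
side steamer [(0.75, [174.3, 148.9, 262.6, 242.3])]
side flap [(0.77, [215.7, 157.5, 245.8, 178.0])]
side flap_tab []
side flap_hinge [(0.76, [213.6, 153.8, 247.0, 180.4])]
{'fx': 397.4641255967699, 'fy': 397.4641255967699, 'cx': 259.7414850292171, 'cy': 194.56210235826245, 'position': array([ 0.34390297, -0.00474846,  1.33118538]), 'attitude': array([ 0.11482096, -0.12629441, -1.56038934])}
top steamer [(0.67, [212.6, 110.6, 341.3, 219.9]), (0.25, [109.9, 149.1, 146.7, 187.8])]
top flap [(0.58, [266.7, 148.5, 297.3, 180.8])]
top flap_tab [(0.89, [266.5, 152.3, 299.2, 185.1])]
top flap_hinge [(0.72, [265.8, 150.7, 298.0, 183.3])]
0.5
```

```bash
python3 - <<'E'
import cv2
a=cv2.imread("pics/side0.png");b=cv2.imread("pics/top0.png")
cv2.imwrite("pics/a.png",cv2.resize(a[120:270,130:330],None,fx=4,fy=4,interpolation=cv2.INTER_CUBIC))
cv2.imwrite("pics/b.png",cv2.resize(b[90:240,190:390],None,fx=4,fy=4,interpolation=cv2.INTER_CUBIC))
E
```

```text
(no output)
```

View pics/side0.png

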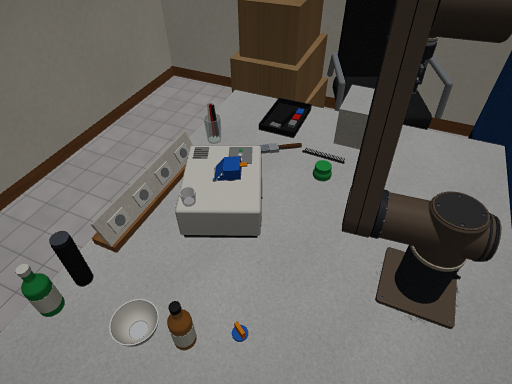

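View pics/top0.png

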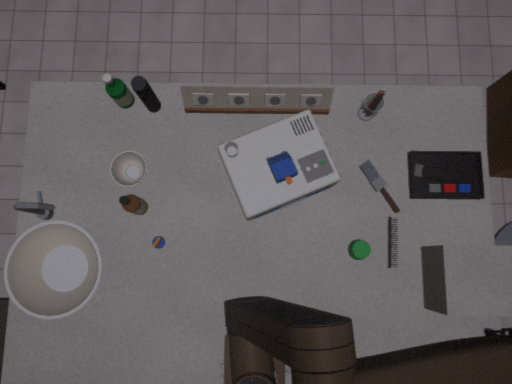

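```bash
sleep 0
```

```text
(no output)
```

View pics/a.png

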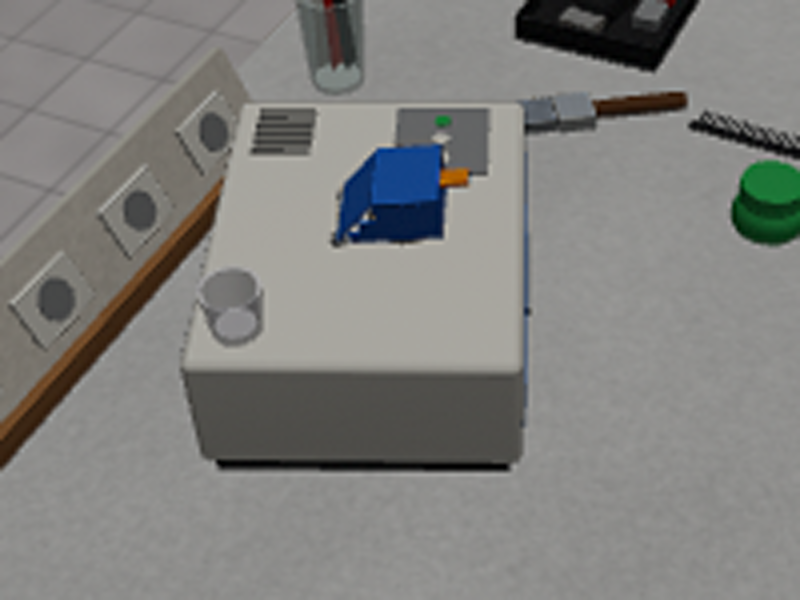

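View pics/b.png

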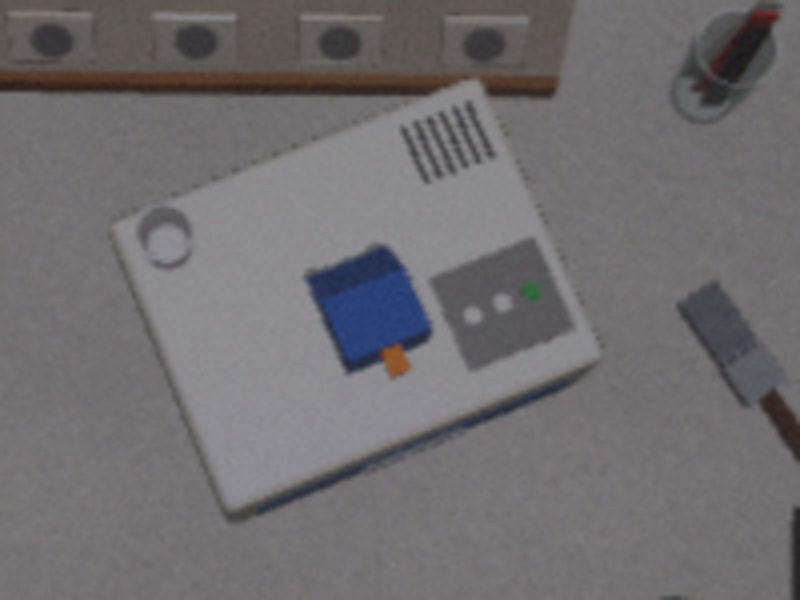

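```bash
cat > h.py <<'E'
from rig import bot
import numpy as np, cv2
from scipy.spatial.transform import Rotation as R
from scipy.optimize import least_squares
CAL={n:bot.get_calibration(n) for n in("side","top")}
def proj(n,P):
    c=CAL[n]; p=R.from_rotvec(c['attitude']).inv().apply(np.atleast_2d(P)-c['position'])
    return np.c_[c['cx']+c['fx']*p[:,0]/-p[:,2], c['cy']-c['fy']*p[:,1]/-p[:,2]]
def ray(n,uv):
    c=CAL[n]; d=np.array([(uv[0]-c['cx'])/c['fx'],-(uv[1]-c['cy'])/c['fy'],-1])
    return c['position'],R.from_rotvec(c['attitude']).apply(d)
def atz(n,uv,z):
    o,d=ray(n,uv); return o+d*(z-o[2])/d[2]
def tri(a,b):
    f=lambda P:np.r_[proj("side",P)[0]-a,proj("top",P)[0]-b]
    r=least_squares(f,[.6,0,.15]); return r.x,r.fun
E
python3 - <<'E'
from h import *
C=np.array([[.125,.16],[-.125,.16],[-.125,-.16],[.125,-.16]])  # BL,FL,FR,BR
top=np.array([[115,225],[232,515],[600,355],[478,82]])/4+[190,90]
side=np.array([[183,368],[522,370],[522,103],[245,103]])/4+[130,120]
def W(p,pts):
    return np.c_[R.from_euler('z',p[2]).apply(np.asarray(pts))+[p[0],p[1],0]]
P=np.c_[C,np.full(4,.13)]
tabt=np.array([397,362])/4+[190,90]; tabs=np.array([455,177])/4+[130,120]
tab=[[-.03+.05-.094,0,.13+.004+.031+.003]]
f=lambda p:np.r_[(proj("top",W(p,P))-top).ravel(),(proj("side",W(p,P))-side).ravel(),(proj("top",W(p,tab))-tabt).ravel(),(proj("side",W(p,tab))-tabs).ravel()]
r=least_squares(f,[.6,0,.3]);print(r.x,r.fun.reshape(-1,2).round(1))
p=r.x
print('tab',W(p,tab),'hinge',W(p,[[.02,0,.134]]),'filler',W(p,[[-.03,0,.13]]),tri(tabs,tabt))
for n in("top","side"):
    print(n,[(q,[x['extent'] for x in bot.spot_in(q,n)][:1]) for q in("scoop_cup","wax_jar","comb","neck_brush","tonic_bottle","spare_cap")])
E
```

```text
[ 0.63020544 -0.07061671  0.40413917] [[-3.2 -0.3]
 [-1.7  1.1]
 [ 2.3  1. ]
 [-0.1 -2.3]
 [-1.5 -1.2]
 [ 0.8 -1.2]
 [ 0.7 -2. ]
 [-1.3 -2. ]
 [-0.2  1.7]
 [ 1.1  0.6]]
tab [[ 0.56216678 -0.09971554  0.168     ]] hinge [[ 0.64859426 -0.06275216  0.134     ]] filler [[ 0.6026222  -0.08241353  0.13      ]] (array([ 0.56673762, -0.10041351,  0.16844976]), array([-0.12661177, -0.02095501,  0.03869618,  0.11687683]))
top [('scoop_cup', [[222.6, 139.5, 236.9, 155.0]]), ('wax_jar', [[348.9, 238.2, 371.0, 260.5]]), ('comb', [[390.0, 217.0, 393.9, 268.0]]), ('neck_brush', [[357.6, 163.8, 399.3, 215.0]]), ('tonic_bottle', [[118.1, 194.7, 147.0, 213.9]]), ('spare_cap', [[389.4, 217.0, 395.1, 268.6]])]
side [('scoop_cup', [[111.5, 301.2, 161.0, 348.7]]), ('wax_jar', [[312.8, 159.2, 333.7, 176.1]]), ('comb', [[303.3, 147.8, 340.6, 166.3]]), ('neck_brush', [[180.9, 184.5, 195.2, 206.3]]), ('tonic_bottle', [[165.9, 301.2, 196.4, 348.7]]), ('spare_cap', [])]
```

```bash
cat >> h.py <<'E'
def st():
    s=bot.observe();M=R.from_rotvec(s['tool_rot']).as_matrix()
    return s,M
def to(target,jawyaw=None):
    s,M=st();d=M.T@(np.array(target)-s['ee_pos'])/.12
    print('t',round(s['t'],2),'pos',s['ee_pos'].round(4),'q',s['joints'].round(2),'travel',d.round(3),'F',s['ft_force'].round(2),'T',s['wrist_torque'].round(3),'w',round(s['gripper_width']*85.4,1))
    y=np.arctan2(M[1,2],M[0,2]);print('jaw yaw',round(y,3))
    if jawyaw is not None:
        a=(jawyaw-y+np.pi/2)%np.pi-np.pi/2
        print('turn',round(-a/(np.pi/2),3),'or',round(-(a-np.sign(a)*np.pi)/(np.pi/2),3))
E
python3 - <<'E'
from h import *
s,M=st();print(M.round(3))
to([.562,-.102,.27],.404+np.pi/2)
E
```

```text
[[-0.971  0.     0.239]
 [-0.239 -0.    -0.971]
 [-0.    -1.     0.   ]]
t 1.1 pos [ 0.1617 -0.6554  0.2313] q [-1.48  0.29  1.58  0.    1.28 -0.15] travel [-4.343 -0.322 -3.678] F [-0.59 -0.85  0.04] T [ 0.028  0.014 -0.013] w 85.3
jaw yaw -1.329
turn -0.103 or 1.897
```

```bash
python3 -m handwheel '[{"travel":[-0.4,-0.15,-0.33],"turn":0},{"travel":[-0.8,-0.32,-0.66],"turn":-0.05},{"travel":[-0.95,-0.32,-0.8],"turn":-0.103}]' 60 20
python3 -c "
from h import *
to([.562,-.102,.27],.404+np.pi/2)"
```

```text
t: 1.48
ee_pos: [0.2511, -0.5336, 0.2721]
tool_rot: [-0.412, 1.993, -2.0]
ft_force: [0.3, -0.9, 0.5]
gripper_width: 0.701
t 1.48 pos [ 0.2511 -0.5336  0.2721] q [-1.3   0.07  1.75  0.    1.32 -0.14] travel [-3.805  0.009 -2.274] F [ 0.31 -0.85  0.53] T [ 0.031 -0.001 -0.013] w 59.9
jaw yaw -1.163
turn 0.003 or -1.997
```

```bash
for i in 1; do python3 -m handwheel '[{"travel":[-0.4,0,-0.24],"turn":0},{"travel":[-0.8,0,-0.48],"turn":0},{"travel":[-0.95,0,-0.57],"turn":0}]'; python3 -m handwheel '[{"travel":[-0.4,0,-0.24],"turn":0},{"travel":[-0.8,0,-0.48],"turn":0},{"travel":[-0.95,0,-0.57],"turn":0}]'; python3 -m handwheel '[{"travel":[-0.4,0,-0.24],"turn":0},{"travel":[-0.8,0,-0.48],"turn":0},{"travel":[-0.95,0,-0.57],"turn":0},{"travel":[-0.95,0,-0.57],"turn":0},{"travel":[-0.95,0,-0.57],"turn":0}]'; done
python3 -c "
from h import *
to([.562,-.102,.27],.404+np.pi/2)"
```

```text
t: 1.85
ee_pos: [0.3287, -0.4251, 0.27]
tool_rot: [-0.411, 1.997, -1.998]
ft_force: [0.3, -0.3, -0.2]
gripper_width: 0.707
t: 2.22
ee_pos: [0.4064, -0.318, 0.27]
tool_rot: [-0.411, 1.998, -1.999]
ft_force: [0.3, -0.5, -0.2]
gripper_width: 0.705
t: 2.85
ee_pos: [0.483, -0.2127, 0.2697]
tool_rot: [-0.409, 2.0, -2.001]
ft_force: [1.1, -0.0, -0.4]
gripper_width: 0.704
t 2.85 pos [ 0.483  -0.2127  0.2697] q [-0.61 -0.07  1.89 -0.    1.32  0.56] travel [-0.968 -0.003 -0.591] F [ 1.12 -0.01 -0.4 ] T [-0.019 -0.035  0.028] w 60.1
jaw yaw -1.168
turn -0.001 or 1.999
```

```bash
python3 -m handwheel '[{"travel":[-0.4,0,-0.24],"turn":0},{"travel":[-0.8,0.1,-0.48],"turn":0},{"travel":[-0.97,0.3,-0.59],"turn":0},{"travel":[-0.97,0.5,-0.59],"turn":0},{"travel":[-0.97,0.5,-0.59],"turn":0}]' 50
python3 -c "
from h import *
to([.561,-.1025,.158],.404+np.pi/2)
a=bot.camera('side');b=bot.camera('top')
cv2.imwrite('pics/c.png',np.hstack([cv2.resize(a[110:210,180:280],None,fx=4,fy=4,interpolation=2),cv2.resize(b[120:220,230:330],None,fx=4,fy=4,interpolation=2)]))"
```

```text
t: 3.48
ee_pos: [0.5609, -0.1016, 0.2072]
tool_rot: [-0.413, 2.005, -2.0]
ft_force: [0.9, -0.0, -0.2]
gripper_width: 0.587
t 3.48 pos [ 0.5609 -0.1016  0.2072] q [-0.36  0.08  1.86 -0.    1.21  0.81] travel [0.001 0.41  0.008] F [ 0.87 -0.01 -0.22] T [-0.031  0.02  -0.02 ] w 50.1
jaw yaw -1.169
turn -0.001 or 1.999
```

View pics/c.png

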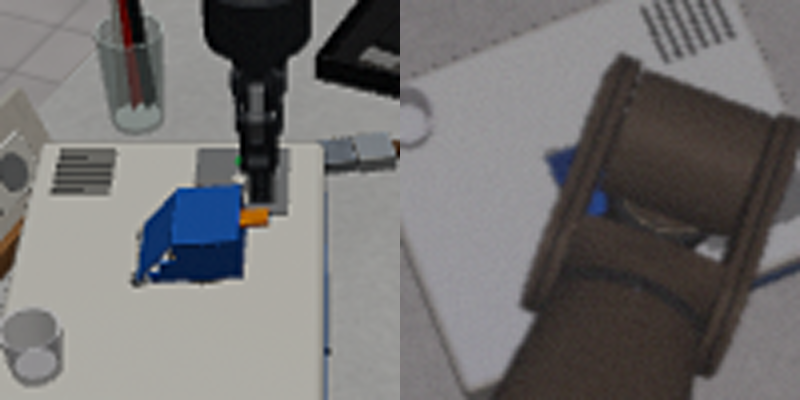

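```bash
python3 -c "
from h import *
for d in(.025,.039,-.025):
  print(d,proj('side',[.561-.393*d,-.1016+.919*d,.207]))
print(proj('side',[[.566,-.1004,.165],[.562,-.0997,.165]]), 'seen tab',180+255/4,110+217/4)"
```

```text
0.025 [[244.90273546 159.9022941 ]]
0.039 [[244.75573318 162.91094426]]
-0.025 [[245.40584244 149.60535927]]
[[243.86646067 165.14585082]
 [244.93723001 165.60726701]] seen tab 243.75 164.25
```

```bash
python3 -m handwheel '[{"travel":[0,0.2,0],"turn":0},{"travel":[0,0.41,0],"turn":0},{"travel":[0,0.41,0],"turn":0},{"travel":[0,0.41,0],"turn":0}]' 36
python3 -c "
from h import *
to([.561,-.1025,.157])"
python3 -m handwheel '[{"travel":[0,0,0],"turn":0},{"travel":[0,0,0],"turn":0},{"travel":[0,0,0],"turn":0},{"travel":[0,0,0],"turn":0},{"travel":[0,0,0],"turn":0}]' 10 20
python3 -c "
from h import *
to([.561,-.1025,.157])
a=bot.camera('side')
cv2.imwrite('pics/d.png',cv2.resize(a[110:210,180:280],None,fx=5,fy=5,interpolation=2))"
```

```text
t: 4.08
ee_pos: [0.5635, -0.1019, 0.1626]
tool_rot: [-0.405, 1.997, -2.001]
ft_force: [0.7, -0.8, 0.5]
gripper_width: 0.42
t 4.08 pos [ 0.5635 -0.1019  0.1626] q [-0.36  0.13  1.89 -0.    1.12  0.81] travel [ 0.021  0.046 -0.004] F [ 0.72 -0.8   0.46] T [ 0.035 -0.021 -0.02 ] w 35.8
jaw yaw -1.168
t: 4.7
ee_pos: [0.562, -0.0994, 0.1614]
tool_rot: [-0.41, 2.004, -1.996]
ft_force: [-3.1, 3.9, 2.0]
gripper_width: 0.176
t 4.7 pos [ 0.562  -0.0994  0.1614] q [-0.35  0.13  1.9   0.    1.12  0.81] travel [0.017 0.037 0.021] F [-3.12  3.85  1.96] T [ 0.749  0.409 -0.036] w 15.1
jaw yaw -1.167
```

View pics/d.png

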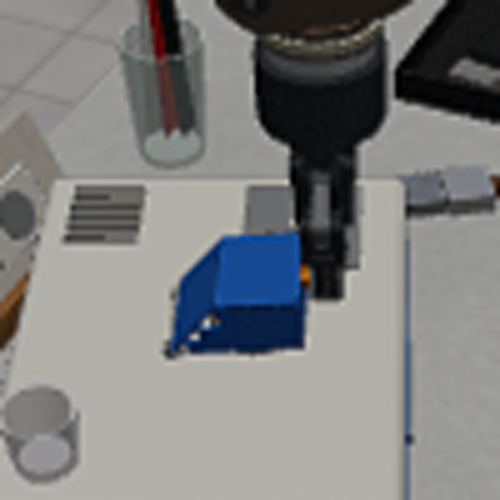

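```bash
python3 -m handwheel '[{"travel":[0,0,-0.02],"turn":0},{"travel":[-0.012,-0.05,-0.02],"turn":0},{"travel":[-0.04,-0.103,-0.02],"turn":0},{"travel":[-0.065,-0.15,-0.02],"turn":0},{"travel":[-0.094,-0.2,-0.02],"turn":0},{"travel":[-0.094,-0.2,-0.02],"turn":0}]'
python3 -c "
from h import *
to([.561,-.1025,.157])
a=bot.camera('side')
cv2.imwrite('pics/e.png',cv2.resize(a[110:210,180:280],None,fx=5,fy=5,interpolation=2))"
```

```text
t: 5.5
ee_pos: [0.5732, -0.0944, 0.1856]
tool_rot: [-0.406, 1.998, -1.999]
ft_force: [4.9, -0.7, -3.0]
gripper_width: 0.175
t 5.5 pos [ 0.5732 -0.0944  0.1856] q [-0.34  0.12  1.86  0.    1.16  0.83] travel [0.121 0.238 0.022] F [ 4.92 -0.7  -2.96] T [-0.214 -0.686 -0.02 ] w 14.9
jaw yaw -1.167
```

View pics/e.png

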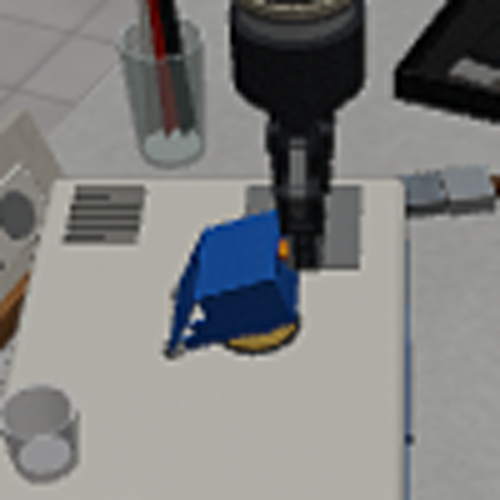

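```bash
python3 -m handwheel '[{"travel":[-0.05,-0.045,0],"turn":0},{"travel":[-0.085,-0.09,0],"turn":0},{"travel":[-0.12,-0.13,0],"turn":0},{"travel":[-0.16,-0.169,0],"turn":0},{"travel":[-0.2,-0.204,0],"turn":0},{"travel":[-0.245,-0.238,0],"turn":0},{"travel":[-0.245,-0.238,0],"turn":0}]'
python3 -c "
from h import *
to([.561,-.1025,.157])
a=bot.camera('side')
cv2.imwrite('pics/f.png',cv2.resize(a[110:210,180:280],None,fx=5,fy=5,interpolation=2))"
```

```text
t: 6.42
ee_pos: [0.6, -0.0829, 0.213]
tool_rot: [-0.407, 1.998, -2.0]
ft_force: [5.5, -3.5, -5.9]
gripper_width: 0.18
t 6.42 pos [ 0.6    -0.0829  0.213 ] q [-0.3   0.15  1.77  0.    1.22  0.86] travel [0.364 0.466 0.022] F [ 5.5  -3.54 -5.91] T [-0.728 -0.669  0.037] w 15.4
jaw yaw -1.167
```

View pics/f.png

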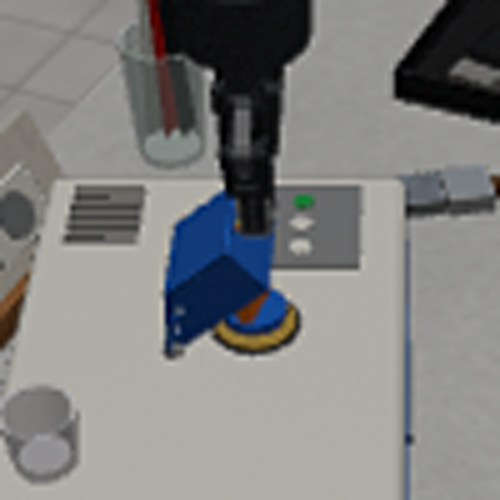

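```bash
python3 -m handwheel '[{"travel":[-0.045,-0.003,0],"turn":0},{"travel":[-0.095,-0.029,0],"turn":0},{"travel":[-0.145,-0.052,0],"turn":0},{"travel":[-0.192,-0.072,0],"turn":0},{"travel":[-0.243,-0.087,0],"turn":0},{"travel":[-0.295,-0.1,0],"turn":0},{"travel":[-0.295,-0.1,0],"turn":0}]'
python3 -c "
from h import *
to([.561,-.1025,.157])
a=bot.camera('side')
cv2.imwrite('pics/g.png',cv2.resize(a[110:210,180:280],None,fx=5,fy=5,interpolation=2))"
```

```text
t: 7.35
ee_pos: [0.6321, -0.0693, 0.226]
tool_rot: [-0.408, 1.998, -2.0]
ft_force: [-0.4, -4.8, -1.1]
gripper_width: 0.181
t 7.35 pos [ 0.6321 -0.0693  0.226 ] q [-0.27  0.21  1.68 -0.    1.25  0.9 ] travel [0.654 0.575 0.021] F [-0.36 -4.82 -1.14] T [-0.85  -0.078  0.009] w 15.5
jaw yaw -1.167
```

View pics/g.png

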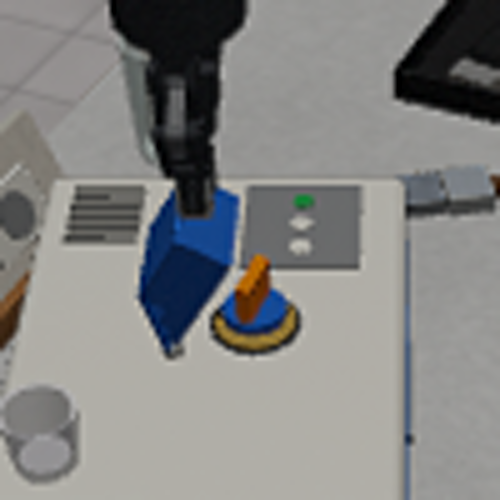

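```bash
python3 -m handwheel '[{"travel":[-0.053,-0.01,0.015],"turn":0},{"travel":[-0.106,-0.017,0.015],"turn":0},{"travel":[-0.16,-0.018,0.015],"turn":0},{"travel":[-0.2125,-0.018,0.015],"turn":0},{"travel":[-0.266,-0.013,0.015],"turn":0},{"travel":[-0.319,-0.007,0.015],"turn":0},{"travel":[-0.37,0.005,0.015],"turn":0},{"travel":[-0.4225,0.019,0.015],"turn":0}]'
python3 -c "
from h import *
to([.561,-.1025,.157])
a=bot.camera('side')
cv2.imwrite('pics/i.png',cv2.resize(a[110:210,180:280],None,fx=5,fy=5,interpolation=2))"
```

```text
t: 8.4
ee_pos: [0.6796, -0.0495, 0.2234]
tool_rot: [-0.408, 2.0, -1.997]
ft_force: [-3.3, 3.0, 5.1]
gripper_width: 0.178
t 8.4 pos [ 0.6796 -0.0495  0.2234] q [-0.22  0.31  1.57  0.    1.27  0.94] travel [1.084 0.551 0.018] F [-3.26  2.99  5.12] T [ 0.476  0.706 -0.112] w 15.2
jaw yaw -1.167
```

View pics/i.png

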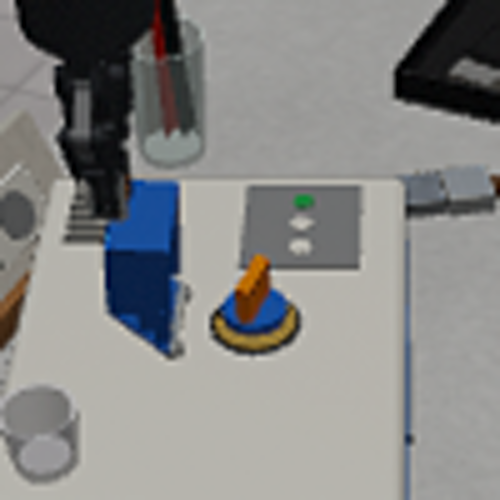

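```bash
python3 -m handwheel '[{"travel":[-0.054,0.01,-0.008],"turn":0},{"travel":[-0.105,0.028,-0.008],"turn":0},{"travel":[-0.153,0.053,-0.008],"turn":0},{"travel":[-0.2,0.08,-0.008],"turn":0},{"travel":[-0.243,0.112,-0.008],"turn":0},{"travel":[-0.286,0.145,-0.008],"turn":0},{"travel":[-0.328,0.18,-0.008],"turn":0},{"travel":[-0.365,0.218,-0.008],"turn":0}]'
python3 -c "
from h import *
to([.561,-.1025,.157])
a=bot.camera('side')
cv2.imwrite('pics/j.png',cv2.resize(a[110:210,180:280],None,fx=5,fy=5,interpolation=2))"
```

```text
t: 9.45
ee_pos: [0.7209, -0.032, 0.1979]
tool_rot: [-0.403, 1.997, -1.998]
ft_force: [0.4, 3.0, 6.5]
gripper_width: 0.18
t 9.45 pos [ 0.7209 -0.032   0.1979] q [-0.19  0.41  1.48  0.    1.25  0.98] travel [1.458 0.333 0.017] F [0.43 3.01 6.54] T [ 0.382 -0.018 -0.021] w 15.4
jaw yaw -1.167
```

View pics/j.png

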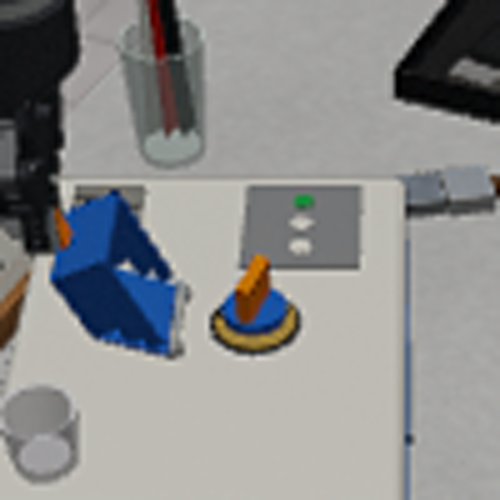

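```bash
python3 -m handwheel '[{"travel":[-0.018,0.022,0],"turn":0},{"travel":[-0.035,0.044,0],"turn":0},{"travel":[-0.035,0.044,0],"turn":0},{"travel":[-0.035,0.044,0],"turn":0}]'
python3 -c "
from h import *
to([.561,-.1025,.157])"
```

```text
t: 10.0
ee_pos: [0.7254, -0.03, 0.1928]
tool_rot: [-0.4, 1.996, -1.997]
ft_force: [4.2, 3.8, 4.6]
gripper_width: 0.176
t 10.0 pos [ 0.7254 -0.03    0.1928] q [-0.18  0.42  1.48  0.    1.24  0.98] travel [1.5   0.287 0.017] F [4.19 3.84 4.58] T [ 0.59  -0.521 -0.036] w 15.0
jaw yaw -1.167
```

```bash
python3 -m handwheel '[{"travel":[0,0,0],"turn":0},{"travel":[0,0,0],"turn":0},{"travel":[0,0,0],"turn":0},{"travel":[0,-0.2,0],"turn":0},{"travel":[0,-0.5,0],"turn":0},{"travel":[0.3,-0.7,0],"turn":0},{"travel":[0.7,-0.7,0],"turn":0}]' 36 20
python3 -m handwheel '[{"travel":[0.5,0,0],"turn":0},{"travel":[0.9,0,0],"turn":0},{"travel":[0.9,0,0],"turn":0}]'
python3 -c "
from h import *
to([.603,-.082,.25])
a=bot.camera('side');b=bot.camera('top')
cv2.imwrite('pics/k0.png',a);cv2.imwrite('pics/k1.png',b)
cv2.imwrite('pics/k.png',np.hstack([cv2.resize(a[110:210,180:280],None,fx=4,fy=4,interpolation=2),cv2.resize(b[120:220,230:330],None,fx=4,fy=4,interpolation=2)]))"
```

```text
t: 10.88
ee_pos: [0.6457, -0.0646, 0.2778]
tool_rot: [-0.406, 1.995, -2.0]
ft_force: [0.4, -0.0, 0.3]
gripper_width: 0.422
t: 11.25
ee_pos: [0.5432, -0.1071, 0.2743]
tool_rot: [-0.409, 2.003, -2.001]
ft_force: [0.0, -0.1, -0.4]
gripper_width: 0.42
t 11.25 pos [ 0.5432 -0.1071  0.2743] q [-0.38 -0.01  1.83 -0.    1.33  0.79] travel [-0.541  0.201  0.002] F [ 0.01 -0.08 -0.42] T [-0.014  0.    -0.008] w 35.8
jaw yaw -1.17
```

View pics/k.png

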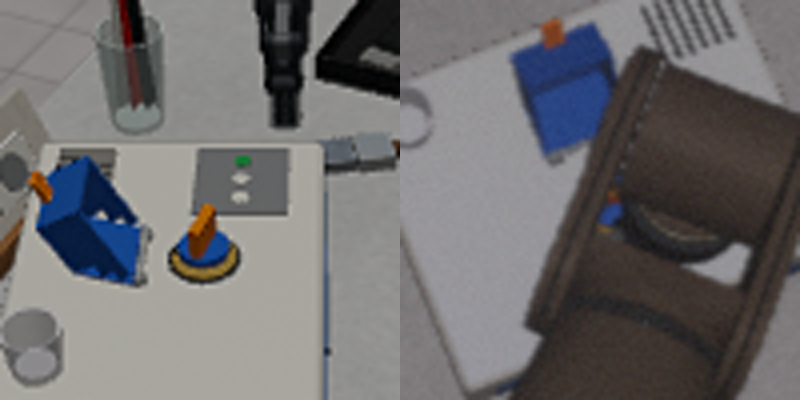

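```bash
python3 -m handwheel '[{"travel":[0.2,0,0.45],"turn":0},{"travel":[0.3,0,0.9],"turn":0},{"travel":[0.4,0,1],"turn":0},{"travel":[0.4,0,1],"turn":0}]'
python3 -c "
from h import *
to([.603,-.082,.25])
a=bot.camera('side');b=bot.camera('top')
for n in('side','top'):
  for q in('cap_grip','neck_mark'):
    for r in bot.cut_out(q,n)[:2]: print(n,q,r['p'],r['extent'],r['pixels'].sum())
cv2.imwrite('pics/l0.png',a);cv2.imwrite('pics/l1.png',b)
cv2.imwrite('pics/l.png',np.hstack([cv2.resize(a[150:190,210:250],None,fx=10,fy=10,interpolation=2),cv2.resize(b[150:190,260:300],None,fx=10,fy=10,interpolation=2)]))"
```

```text
t: 11.85
ee_pos: [0.5493, -0.2359, 0.2747]
tool_rot: [-0.409, 2.002, -1.999]
ft_force: [0.7, 0.0, -0.3]
gripper_width: 0.417
t 11.85 pos [ 0.5493 -0.2359  0.2747] q [-0.58  0.09  1.73  0.    1.33  0.59] travel [-0.914  0.207 -1.004] F [ 0.69  0.02 -0.26] T [ 0.003 -0.048  0.039] w 35.6
jaw yaw -1.168
side cap_grip 0.71 [224.4, 162.9, 240.4, 176.0] 145
side cap_grip 0.34 [223.4, 160.1, 236.4, 180.5] 210
side neck_mark 0.77 [225.8, 160.8, 238.4, 179.5] 196
top cap_grip 0.57 [275.0, 162.6, 289.1, 174.9] 161
top neck_mark 0.61 [271.0, 160.0, 291.8, 178.5] 217
```

View pics/l.png

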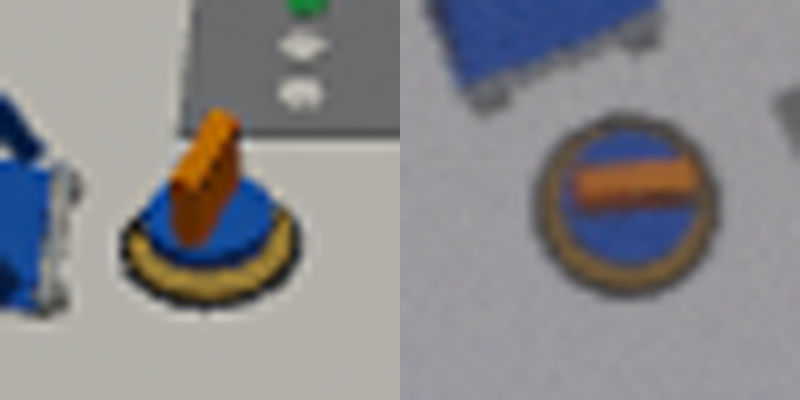

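```bash
python3 -c "
from h import *
z=.1655
def rep(n,o,a,b):
  A=atz(n,np.array(o)+np.array(a)/10,z);B=atz(n,np.array(o)+np.array(b)/10,z)
  d=B-A;print(n,A.round(4),B.round(4),'c',((A+B)/2).round(4),'len',np.linalg.norm(d),'yaw',np.arctan2(d[1],d[0]))
rep('top',(260-.5+.05,150-.5+.05),(175,178),(297,170))
rep('side',(210-.5+.05,150-.5+.05),(187,185),(226,118))
print('flange',atz('top',(282.65,170.5),.131))
t=bot.cut_out
# orange color masks
for n,f,(r0,r1,c0,c1) in(('top','l1',(150,190,260,300)),('side','l0',(150,190,210,250))):
  im=cv2.imread(f'pics/{f}.png')[r0:r1,c0:c1].astype(int)
  m=(im[...,2]-im[...,0]>40)&(im[...,2]>90)
  for r in range(8,30): print(''.join('#' if v else '.' for v in m[r]))
"
```

```text
top [ 0.6075 -0.0641  0.1655] [ 0.6103 -0.1008  0.1655] c [ 0.6089 -0.0824  0.1655] len 0.036746096703285755 yaw -1.495683083957265
side [ 0.6041 -0.0682  0.1655] [ 0.6075 -0.1021  0.1655] c [ 0.6058 -0.0851  0.1655] len 0.03404614293160543 yaw -1.471436805911042
flange [ 0.60552011 -0.08315222  0.131     ]
........................................
........................................
........................................
........................................
........................................
........................................
........................................
........................................
.......................#######..........
..................############..........
...............#.#############..........
..................#######..##...........
...................#....................
...............#........................
...............#........................
...............#........................
................#............#..........
................##..........#...........
.................###......##............
............
[... 312 characters left out ...]
...
...................####.................
...................#####................
..................######................
..................###.##................
.................#######................
..................##.###................
.................#.####.................
..................####..................
..................####......#...........
..................###.......#...........
..................###......##...........
.............##............##...........
.............##...........###...........
..............###........###............
..............#############.............
................##########..............
...................####.................
```

```bash
python3 -c "
from h import *
to([.606,-.0835,.21],.086)"
python3 -m handwheel '[{"travel":[-0.3,0,-0.3],"turn":-0.11},{"travel":[-0.6,0,-0.6],"turn":-0.22},{"travel":[-0.92,0,-0.95],"turn":-0.33},{"travel":[-0.94,0,-0.98],"turn":-0.44},{"travel":[-0.94,0,-0.98],"turn":-0.56},{"travel":[-0.94,0.1,-0.98],"turn":-0.68},{"travel":[-0.94,0.3,-0.98],"turn":-0.798},{"travel":[-0.94,0.4,-0.98],"turn":-0.798}]' 36 20
python3 -c "
from h import *
to([.606,-.0835,.147],.086)"
```

```text
t 12.15 pos [ 0.5493 -0.2342  0.2756] q [-0.57  0.08  1.73  0.    1.33  0.59] travel [-0.929  0.547 -0.968] F [-0.25 -0.18 -0.31] T [ 0.023 -0.046  0.012] w 36.1
jaw yaw -1.166
turn -0.797 or 1.203
t: 13.15
ee_pos: [0.6059, -0.0821, 0.226]
tool_rot: [-1.249, 1.148, -1.145]
ft_force: [0.7, 0.8, 0.2]
gripper_width: 0.421
t 13.15 pos [ 0.6059 -0.0821  0.226 ] q [-0.3   0.15  1.74  0.    1.25 -0.39] travel [0.012 0.658 0.001] F [0.67 0.8  0.24] T [0.014 0.035 0.013] w 36.0
jaw yaw 0.085
turn -0.001 or 1.999
```

```bash
python3 -m handwheel '[{"travel":[0.01,0.22,0],"turn":0},{"travel":[0.012,0.42,0],"turn":0},{"travel":[0.012,0.42,0],"turn":0}]' 30
python3 -c "
from h import *
to([.606,-.0835,.147],.086)
a=bot.camera('side');b=bot.camera('top')
cv2.imwrite('pics/m.png',np.hstack([cv2.resize(a[140:190,205:255],None,fx=8,fy=8,interpolation=2),cv2.resize(b[140:190,255:305],None,fx=8,fy=8,interpolation=2)]))"
```

```text
t: 13.52
ee_pos: [0.6053, -0.0838, 0.1747]
tool_rot: [-1.25, 1.151, -1.144]
ft_force: [0.3, 0.2, 0.2]
gripper_width: 0.351
t 13.53 pos [ 0.6053 -0.0838  0.1747] q [-0.3   0.2   1.79  0.    1.16 -0.39] travel [-0.001  0.231  0.007] F [0.29 0.17 0.18] T [ 0.026  0.04  -0.001] w 30.0
jaw yaw 0.084
turn -0.001 or 1.999
```

View pics/m.png

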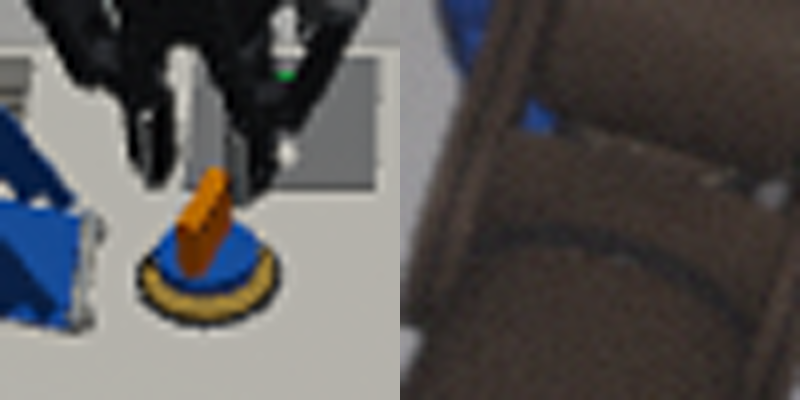

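```bash
python3 -m handwheel '[{"travel":[0,0.1,0],"turn":0},{"travel":[0,0.22,0],"turn":0},{"travel":[0,0.22,0],"turn":0},{"travel":[0,0.22,0],"turn":0}]' 26 20
python3 -c "
from h import *
to([.606,-.0835,.147],.086)"
python3 -m handwheel '[{"travel":[0,0,0],"turn":0},{"travel":[0,0,0],"turn":0},{"travel":[0,0,0],"turn":0},{"travel":[0,0,0],"turn":0}]' 5 20
python3 -c "
from h import *
to([.606,-.0835,.147],.086)
a=bot.camera('side')
cv2.imwrite('pics/n.png',cv2.resize(a[140:190,205:255],None,fx=8,fy=8,interpolation=2))"
```

```text
t: 14.12
ee_pos: [0.6067, -0.0845, 0.1504]
tool_rot: [-1.249, 1.146, -1.145]
ft_force: [0.2, 0.2, 0.8]
gripper_width: 0.302
t 14.12 pos [ 0.6067 -0.0845  0.1504] q [-0.3   0.23  1.8   0.    1.11 -0.39] travel [-0.009  0.029 -0.005] F [0.19 0.18 0.77] T [ 0.019 -0.021 -0.008] w 25.8
jaw yaw 0.086
turn 0.0 or -2.0
t: 14.62
ee_pos: [0.6056, -0.0847, 0.1511]
tool_rot: [-1.252, 1.148, -1.144]
ft_force: [-5.9, -0.9, 3.5]
gripper_width: 0.108
t 14.62 pos [ 0.6056 -0.0847  0.1511] q [-0.3   0.23  1.8  -0.    1.12 -0.39] travel [-0.01   0.034  0.004] F [-5.91 -0.91  3.47] T [-0.096  0.794 -0.006] w 9.3
jaw yaw 0.086
turn 0.0 or -2.0
```

View pics/n.png

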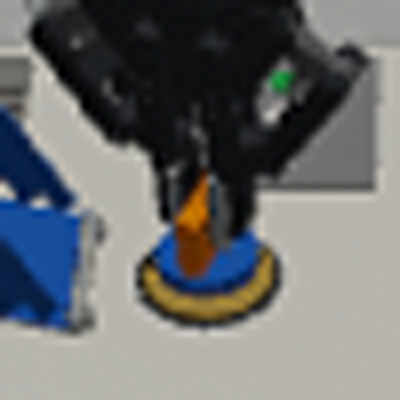

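```bash
python3 -m handwheel '[{"travel":[0.004,0,-0.015],"turn":0},{"travel":[0.004,0,-0.015],"turn":0}]'
python3 -c "
from h import *
to([.606,-.0835,.147],.086)"
python3 -m handwheel '[{"travel":[0,0,0],"turn":-0.02},{"travel":[0,0,0],"turn":-0.04}]'
python3 -c "
from h import *
to([.606,-.0835,.147],.086)"
python3 -m handwheel '[{"travel":[0,0,0],"turn":-0.02},{"travel":[0,-0.001,0],"turn":-0.06}]'
python3 -c "
from h import *
to([.606,-.0835,.147],.086)"
```

```text
t: 14.92
ee_pos: [0.6054, -0.0848, 0.1511]
tool_rot: [-1.247, 1.145, -1.146]
ft_force: [-0.6, 2.0, 1.1]
gripper_width: 0.112
t 14.93 pos [ 0.6054 -0.0848  0.1511] q [-0.31  0.22  1.81  0.    1.11 -0.39] travel [-0.011  0.034  0.006] F [-0.58  1.99  1.08] T [ 0.328  0.059 -0.018] w 9.6
jaw yaw 0.086
turn 0.0 or -2.0
t: 15.18
ee_pos: [0.6056, -0.0848, 0.1512]
tool_rot: [-1.275, 1.096, -1.098]
ft_force: [-0.0, 2.5, 3.0]
gripper_width: 0.112
t 15.18 pos [ 0.6056 -0.0848  0.1512] q [-0.31  0.22  1.81  0.    1.11 -0.46] travel [-0.01   0.035  0.005] F [-0.03  2.49  2.99] T [ 0.522 -0.106 -0.19 ] w 9.6
jaw yaw 0.151
turn 0.041 or -1.959
t: 15.42
ee_pos: [0.6059, -0.0848, 0.1513]
tool_rot: [-1.313, 1.024, -1.027]
ft_force: [2.0, 4.0, 2.3]
gripper_width: 0.113
t 15.43 pos [ 0.6059 -0.0848  0.1513] q [-0.31  0.22  1.8   0.    1.11 -0.55] travel [-0.01   0.036  0.003] F [2.02 3.97 2.3 ] T [ 0.667 -0.425 -0.211] w 9.6
jaw yaw 0.246
turn 0.102 or -1.898
```

```bash
python3 -m handwheel '[{"travel":[-0.011,-0.001,0.007],"turn":-0.06},{"travel":[-0.011,-0.003,0.007],"turn":-0.12},{"travel":[-0.011,-0.004,0.007],"turn":-0.19},{"travel":[-0.011,-0.006,0.007],"turn":-0.26},{"travel":[-0.011,-0.007,0.007],"turn":-0.33},{"travel":[-0.011,-0.009,0.007],"turn":-0.4},{"travel":[-0.011,-0.01,0.007],"turn":-0.47},{"travel":[-0.011,-0.011,0.007],"turn":-0.53}]'
python3 -c "
from h import *
to([.606,-.0835,.147],.086)"
```

```text
t: 16.42
ee_pos: [0.6081, -0.0829, 0.1527]
tool_rot: [-1.533, 0.38, -0.391]
ft_force: [7.3, 4.9, 0.9]
gripper_width: 0.112
t 16.43 pos [ 0.6081 -0.0829  0.1527] q [-0.3   0.22  1.8   0.    1.11 -1.38] travel [-0.013  0.047 -0.013] F [7.32 4.86 0.86] T [ 0.971 -1.086 -0.222] w 9.6
jaw yaw 1.079
turn 0.632 or -1.368
```

```bash
python3 -m handwheel '[{"travel":[0.011,0,0.02],"turn":0},{"travel":[0.011,0,0.02],"turn":-0.04},{"travel":[0.011,-0.001,0.02],"turn":-0.08}]'
python3 -c "
from h import *
to([.606,-.0835,.147],.086)"
```

```text
t: 16.8
ee_pos: [0.6085, -0.0823, 0.1527]
tool_rot: [-1.551, 0.287, -0.29]
ft_force: [1.1, 2.6, 3.5]
gripper_width: 0.112
t 16.8 pos [ 0.6085 -0.0823  0.1527] q [-0.3   0.23  1.8   0.    1.11 -1.5 ] travel [-0.016  0.048 -0.016] F [1.08 2.65 3.5 ] T [ 0.435 -0.262 -0.233] w 9.5
jaw yaw 1.203
turn 0.711 or -1.289
```

```bash
python3 -m handwheel '[{"travel":[0,0,0],"turn":-0.025},{"travel":[0,-0.001,0],"turn":-0.05}]'
python3 -c "
from h import *
to([.606,-.0835,.147],.086)"
```

```text
t: 17.05
ee_pos: [0.6085, -0.0821, 0.1529]
tool_rot: [-1.558, 0.226, -0.229]
ft_force: [2.4, 2.9, 3.5]
gripper_width: 0.107
t 17.05 pos [ 0.6085 -0.0821  0.1529] q [-0.3   0.23  1.8   0.    1.11 -1.58] travel [-0.017  0.049 -0.017] F [2.4  2.94 3.51] T [ 0.553 -0.299 -0.211] w 9.2
jaw yaw 1.281
turn 0.761 or -1.239
```

```bash
cat > g.py <<'E'
from h import *
import sys
s,M=st();y=np.arctan2(M[1,2],M[0,2]);T=s['wrist_torque'];F=s['ft_force']
print(round(s['t'],2),'yaw',round(y,3),'Tz',round(T[2],3),'F',F.round(1),'w',round(s['gripper_width']*85.4,1))
sys.exit(int(abs(T[2])>.265))
E
H="python3 -m handwheel"; 
python3 -m handwheel '[{"travel":[0.003,-0.001,0.009],"turn":-0.02}]' >/dev/null; python3 g.py && python3 -m handwheel '[{"travel":[0,-0.001,0],"turn":-0.02}]' >/dev/null; python3 g.py && python3 -m handwheel '[{"travel":[0,-0.001,0],"turn":-0.02}]' >/dev/null && python3 g.py && python3 -m handwheel '[{"travel":[0,-0.001,0],"turn":-0.02}]' >/dev/null && python3 g.py && python3 -m handwheel '[{"travel":[0,-0.001,0],"turn":-0.02}]' >/dev/null && python3 g.py && python3 -m handwheel '[{"travel":[0,-0.001,0],"turn":-0.02}]' >/dev/null && python3 g.py
```

```text
17.18 yaw 1.313 Tz -0.211 F [-0.4 -1.   4.3] w 9.8
17.3 yaw 1.345 Tz -0.198 F [ 0.5 -0.2  5.1] w 9.6
17.43 yaw 1.376 Tz -0.179 F [ 0.9 -0.4  3.7] w 9.5
17.55 yaw 1.408 Tz -0.199 F [0.8 0.1 4.6] w 9.4
17.68 yaw 1.439 Tz -0.204 F [1.3 1.  5.3] w 9.7
17.8 yaw 1.471 Tz -0.152 F [1.7 0.7 4.3] w 9.4
```

```bash

python3 -m handwheel '[{"travel":[0.005,-0.003,0.002],"turn":-0.02}]' >/dev/null; python3 g.py && python3 -m handwheel '[{"travel":[0,-0.001,0],"turn":-0.02}]' >/dev/null && python3 g.py && python3 -m handwheel '[{"travel":[0,-0.001,0],"turn":-0.02}]' >/dev/null && python3 g.py && python3 -m handwheel '[{"travel":[0,-0.001,0],"turn":-0.02}]' >/dev/null && python3 g.py && python3 -m handwheel '[{"travel":[0,-0.001,0],"turn":-0.02}]' >/dev/null && python3 g.py && python3 -m handwheel '[{"travel":[0,-0.001,0],"turn":-0.02}]' >/dev/null && python3 g.py && python3 -m handwheel '[{"travel":[0,-0.001,0],"turn":-0.02}]' >/dev/null && python3 g.py && python3 -m handwheel '[{"travel":[0,-0.001,0],"turn":-0.02}]' >/dev/null && python3 g.py && python3 -m handwheel '[{"travel":[0,-0.001,0],"turn":-0.02}]' >/dev/null && python3 g.py && python3 -m handwheel '[{"travel":[0,-0.001,0],"turn":-0.02}]' >/dev/null && python3 g.py
```

```text
17.93 yaw 1.502 Tz -0.252 F [-0.8 -1.7  3.3] w 9.8
18.05 yaw 1.534 Tz -0.235 F [ 0.1 -0.3  3.9] w 9.4
18.18 yaw 1.565 Tz -0.15 F [-0.7 -0.2  4. ] w 9.4
18.3 yaw 1.596 Tz -0.186 F [-0.3  0.1  3.5] w 9.4
18.43 yaw 1.628 Tz -0.177 F [0.3 1.  3.4] w 9.6
18.55 yaw 1.659 Tz -0.24 F [-0.3  1.6  2.2] w 9.5
18.68 yaw 1.69 Tz -0.391 F [-0.4  2.2  1.2] w 9.4
```

```bash

python3 -m handwheel '[{"travel":[0,0,0],"turn":0.012}]' >/dev/null; python3 g.py; python3 -m handwheel '[{"travel":[0,0,0],"turn":0}]' >/dev/null; python3 g.py
```

```text
18.8 yaw 1.669 Tz -0.002 F [0.4 2.5 0.5] w 9.2
18.93 yaw 1.67 Tz -0.004 F [0.6 3.  0.9] w 9.4
```

```bash

python3 -m handwheel '[{"travel":[0,0,0],"turn":-0.006}]' >/dev/null; python3 g.py && python3 -m handwheel '[{"travel":[0,0,0],"turn":-0.002}]' >/dev/null && python3 g.py && python3 -m handwheel '[{"travel":[0,0,0],"turn":-0.002}]' >/dev/null && python3 g.py && python3 -m handwheel '[{"travel":[0,0,0],"turn":-0.001}]' >/dev/null && python3 g.py 
```

```text
19.05 yaw 1.679 Tz -0.268 F [-0.4  3.6  1.1] w 9.6
```

```bash

python3 -m handwheel '[{"travel":[0,0,0],"turn":0}]' >/dev/null; python3 g.py; python3 -m handwheel '[{"travel":[0,0,0],"turn":-0.002}]' >/dev/null; python3 g.py; python3 -c "
from h import *
bot.camera('side');print(bot.observe()['wrist_torque'])"
```

```text
19.18 yaw 1.679 Tz -0.255 F [0.1 3.8 1.2] w 9.5
19.3 yaw 1.682 Tz -0.293 F [0.2 3.6 0.3] w 9.4
[ 0.76586099  0.08666993 -0.24247904]
```

```bash

python3 -m handwheel '[{"travel":[0,0,0],"turn":-0.002}]' >/dev/null; python3 g.py; python3 -c "
from h import *
for i in range(4): bot.camera('side');print(bot.observe()['wrist_torque'][2])"
```

```text
19.48 yaw 1.685 Tz -0.395 F [-0.3  4.8 -0.2] w 9.6
-0.3902183906699967
-0.3502186454817329
-0.38341406735950306
-0.38306167012528725
```

Torque holds at about 0.38 N m, well above the 0.2 of running friction, so the cap is at its stop. I'll take the torque off and release.

```bash

python3 -m handwheel '[{"travel":[0,0,0],"turn":0.01},{"travel":[0,0,0],"turn":0.01}]' >/dev/null; python3 g.py; python3 -m handwheel '[{"travel":[0,0,0],"turn":0},{"travel":[0,0,0],"turn":0},{"travel":[0,0,0],"turn":0},{"travel":[0,-0.2,0],"turn":0},{"travel":[0,-0.5,0],"turn":0},{"travel":[0,-0.8,0],"turn":0},{"travel":[0,-0.8,0],"turn":0}]' 26
python3 g.py;  python3 -c "
from h import *
to([.55,-.25,.25])"
```

```text
19.93 yaw 1.671 Tz 0.003 F [-1.1  5.2 -1.7] w 9.3
t: 20.8
ee_pos: [0.6111, -0.082, 0.2548]
tool_rot: [-1.573, -0.084, 0.071]
ft_force: [0.4, -0.1, -0.3]
gripper_width: 0.304
20.8 yaw 1.67 Tz 0.027 F [ 0.4 -0.1 -0.3] w 26.0
t 20.8 pos [ 0.6111 -0.082   0.2548] q [-0.3   0.14  1.71 -0.    1.29 -1.97] travel [-0.646  0.04  -1.342] F [ 0.44 -0.14 -0.34] T [-0.006 -0.019  0.027] w 26.0
jaw yaw 1.67
```

```bash

python3 -m handwheel '[{"travel":[-0.2,0,-0.45],"turn":0},{"travel":[-0.4,0,-0.9],"turn":0},{"travel":[-0.6,0,-1],"turn":0},{"travel":[-0.6,0,-1],"turn":0}]'
python3 -m handwheel '[{"travel":[0,0,-0.4],"turn":0},{"travel":[0,0,-0.4],"turn":0},{"travel":[0,0,-0.4],"turn":0}]'
python3 -c "
from h import *
a=bot.camera('side');b=bot.camera('top')
cv2.imwrite('pics/z0.png',a);cv2.imwrite('pics/z1.png',b)
cv2.imwrite('pics/z.png',np.hstack([cv2.resize(a[130:210,170:250],None,fx=5,fy=5,interpolation=2),cv2.resize(b[120:200,230:310],None,fx=5,fy=5,interpolation=2)]))"
```

```text
t: 21.3
ee_pos: [0.5478, -0.2087, 0.2484]
tool_rot: [-1.569, -0.074, 0.077]
ft_force: [0.2, -0.0, 0.0]
gripper_width: 0.306
t: 21.68
ee_pos: [0.5542, -0.2544, 0.2491]
tool_rot: [-1.568, -0.077, 0.079]
ft_force: [-0.5, 1.0, -0.1]
gripper_width: 0.307
```

View pics/z.png

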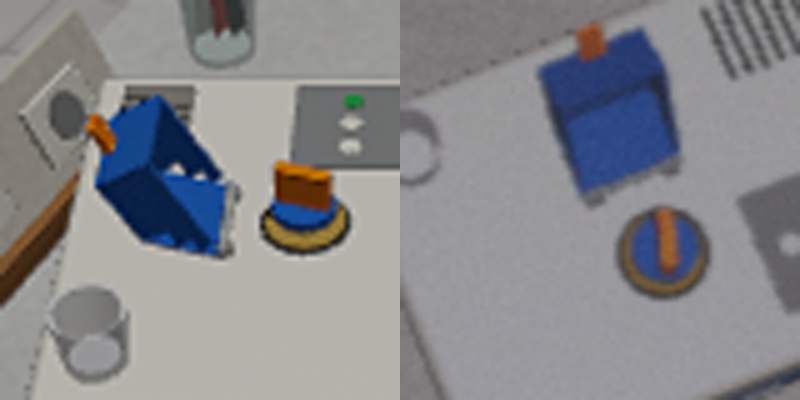

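View pics/z1.png

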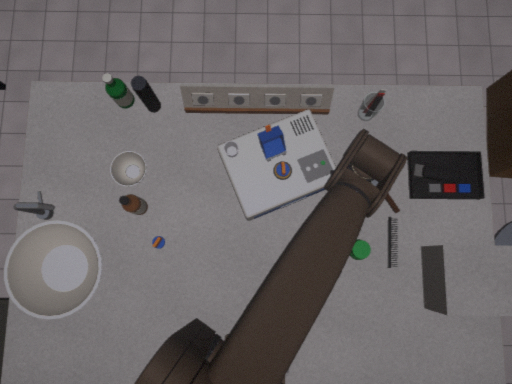

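```bash
python3 -c "
from rig import bot
print(bot.job_done(),bot.observe()['t'])"
```

```text
the job is handed in; nothing more can be done
the job is handed in; nothing more can be done
```

The hood is swung right back and the filler cap is unscrewed to its stop. I handed the job in at about 22 s, with the gripper let go and standing clear.

- **Hood:** I pinched the orange tab at 20 N and swung it back to about 2.1 rad, worked out from the gripper's position. Force readings there stayed under about 9 N. It stayed open after release, and the last side and top pictures still show it open.
- **Cap:** I turned it counter-clockwise about 1.6 rad by its bar, with running torque mostly around 0.2 N m. At that angle the torque rose to 0.39 N m. I backed off, turned up to it again in very small steps, and it held at 0.35 to 0.395 N m, so I took it as the hard stop. I then let the torque off to zero and released. The last top picture shows the bar turned about 90 degrees.
- **Neck:** The peak reading came close to the 0.4 N m limit but did not pass it. I never picked out the black neck mark in the pictures, so I have no visual proof the neck stayed put.
- **Other items:** They look unmoved in the last top picture, except that the arm hides part of the brush.

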